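# Ready the jeweller's balance with an empty beaker

### The job

A flux bottle has been left standing on the balance: move it to a free spot on the steel tray and stand it there upright. Then take the taller of the two metal beakers out of the sloping rack, stand it upright in the middle of the balance's pan, and after that press the balance's larger key (tare) fully down and let it go. Keep the bottle upright all the way, set both things down rather than dropping them, don't press the small key, and leave the short beaker and the jar and dish on the tray where they are.

Things in the scene. Friction and masses are not known exactly. Their poses are not given: they have to be found in the camera images.
- bottle: flux bottle, white plastic with a paper band, 104 mm tall, about 0.12 kg: straight round body 44 mm in diameter up to 66 mm, then a shoulder and a thin pointed nozzle. Starts upright on the balance's pan. Origin: centre of its underside; z up along its axis.
- tall_beaker: the taller beaker: open, plain light metal, straight round wall, outside diameter 48 mm, height 95 mm, wall 3 mm, about 0.1 kg. Starts in the rack, mouth up, leaning 0.52 rad (30 deg) from vertical. Origin: centre of its underside; z along its axis towards the mouth.
- short_beaker: the shorter beaker, same metal and diameter (48 mm) but 65 mm high; it stays in the rack. Origin and axes as for the tall one. Which beaker is in which of the rack's two places varies.
- rack: fixed plywood rack left or right of the balance, 120 x 230 x 105 mm; origin on the table under the middle. Two places at its y = +55 and -55 mm: foot on a sloping ledge (origin 36 mm up), top leaning to its -x on a board 70 mm long on the -x side. Cheeks 18 mm high, 6 mm thick, 2 mm beside the foot at +y and -y; above them both sides are free. Draw a beaker out along its own axis.
- tray: fixed shallow steel tray, 180 mm (x) by 200 mm (y), rim 14 mm high, walls and floor 4 mm thick. Origin: centre of its underside. The jar and the dish stand in its +x half, the -x half (towards the robot) is clear.
- tray_clear (a point): centre of the clear half of the tray, on the tray's floor (4 mm above the table); axes as the tray's.
- scale: fixed grey bench balance, 220 mm (x) by 160 mm (y), case 45 mm high. Origin: centre of its underside. Towards its -x edge it has a dark display between the two keys, on the +x side a round steel pan.
- pan (a point): centre of the balance's pan, on its flat top: a rigid steel disc 110 mm in diameter, top 53 mm above the table.
- tare (a joint): travel of the larger key (tare), m: 0 = up, 0.006 = fully down. Spring return: it starts to move at about 1.5 N and is fully down at 5 N.
- tare_top (a point): centre of the top of the larger key (tare): white round cap 26 mm in diameter in a flat black ring, 57 mm above the table and 12 mm above the case when up, near the case's -x, +y corner, 120 mm in x from the pan's centre.
- power (a joint): travel of the small key, m: 0 = up, 0.006 = down. Must not be pressed.
- power_top (a point): centre of the top of the small key: cap 14 mm in diameter, same height, 100 mm from the larger key across the display, at the -x, -y corner.
- jar: amber jar with a metal lid, 48 mm in diameter, 60 mm high, on the tray. Leave it. Origin: centre of its underside.
- dish: white ceramic dish, 60 mm in diameter, 25 mm high, on the tray. Leave it. Origin: centre of its underside.
Things that resemble listed ones, but are neither listed nor needed, are in the scene too. What is shaped like the bottle but turquoise is not meant. What is shaped like the tall_beaker but orange is not meant.

How it is judged:
On the way, in this order (a step that is already met when the one before it is completed fails the run):
1. the bottle stands upright and released on the tray's floor (x of bottle in the frame of tray between -0.075 and 0.075 m and y of bottle in the frame of tray between -0.085 and 0.085 m and z of bottle in the frame of tray_clear between -0.004 and 0.004 m and angle between bottle's own z axis and vertical below 0.08 rad and linear speed of bottle below 0.02 m/s and contact force between the fingers and bottle below 0.05 N), for 0.2 s.
2. then the tall beaker stands upright and released in the middle of the pan (horizontal distance between tall_beaker and pan below 0.028 m and z of tall_beaker in the frame of pan between -0.004 and 0.004 m and angle between tall_beaker's own z axis and vertical below 0.08 rad and linear speed of tall_beaker below 0.02 m/s and contact force between the fingers and tall_beaker below 0.05 N), for 0.2 s.
3. then, with the beaker on the pan, the larger key is pressed down (more than 4.5 mm) (value of joint tare above 0.0045 m and horizontal distance between tall_beaker and pan below 0.028 m), for 0.05 s.
At the end, for the whole second after the job is handed in: Both released, at rest and upright within 0.08 rad: the bottle on the tray's floor (4 mm in height), anywhere inside the rim; the tall beaker on the pan, its axis within 28 mm of the pan's centre (whole foot on the pan). The larger key is up again (under 1.5 mm) (all of step 1 and all of step 2 and value of joint tare below 0.0015 m); the robot touches nothing.
It fails at once if the small key is pressed (more than 3 mm) (value of joint power above 0.003 m).
It fails at once if the bottle is tipped more than 0.5 rad (29 deg) (angle between bottle's own z axis and vertical above 0.5 rad).
It fails at once if the tall beaker is tipped over (more than 1 rad) (angle between tall_beaker's own z axis and vertical above 1 rad).
It fails at once if the bottle or the tall beaker is dropped (moves faster than 0.4 m/s, a fall of about 8 mm, while not held) ((linear speed of bottle above 0.4 m/s and contact force between the fingers and bottle below 0.05 N) or (linear speed of tall_beaker above 0.4 m/s and contact force between the fingers and tall_beaker below 0.05 N)).
It fails at once if the short beaker, the jar or the dish is moved more than 20 mm (distance of any of short_beaker, jar, dish from where it was at the start of the episode above 0.02 m).
It also fails if it takes over 66 s, if anything falls off the work surface, if the arm or the gripper's body presses on something with over 40 N, if the wrist force passes 120 N, or if a joint passes its speed limit or range.

### The arm

A 6-joint arm with a two-finger parallel gripper is mounted at the origin on the work surface. World frame = base frame: x ahead of the robot, y to its left, z up, the work surface at z = 0. Lengths are in m, angles in rad, forces in N, time in s.
With the tool pointing down it reaches from about 0.375 to 0.9 m from the base axis. Payload 3.1 kg.
Tool frame: the origin (TCP) lies midway between the tips of the shut fingers; the grasp point (between the pads) lies 19 mm behind it; z points along the fingers, y is the line along which they close (so a half turn about z gives the same grasp; the last joint's range is limited). The gripper opens to 87 mm and grips with 3 to 60 N. Pads are 19 mm wide; open, the fingers measure 117 mm over their backs; the gripper's body (75 mm by 190 mm) begins 51 mm behind the grasp point.
Start: joints at [1.079, 0.527, 1.433, -0, 1.181, -0.178], TCP at [0.193, 0.594, 0.223] pointing down, gripper open.
Joint ranges: [-3.08, 3.08], [-0.75, 2.2], [0.22, 2.44], [-1.43, 4.57], [0, 2.65], [-2.85, 2.85]. Speed limits (rad/s): [2.79, 2.79, 3.14, 3.14, 3.14, 3.14].

### API

Orientations are given as a unit quaternion [x, y, z, w].
In Python, from rig import robot gives the robot as it stands.
- The arm moves only by the shell command python3 -m jog 'ROWS' [FORCE]. ROWS is a JSON object of lists of equal length, an entry for each row: "dp": the shift along the tool's x, y, z in mm, a list of three; "delta_rot": the turn, a rotation vector about the tool's x, y, z in rad, a list of three; "gripper": the opening, from -1 (shut) to 1 (fully open). A call has 1 to 12 rows; each row is the pose to reach, as a shift and turn from the pose commanded when the call began, along the tool's axes at that moment; what a row does not reach only later rows make up. A row lasts 1/10 s, in which the tool goes at most 50 mm and 8.59 degrees, less where a joint would pass 70% of its speed; a pose out of reach is approached as far as the arm can. A call with a gripper value outside its range is refused whole. The fingers move at their own pace and stop on an object; FORCE is the grip in N (left out, the last holds). Time passes only in rows, so rows that repeat a pose let the fingers close. It gives the time, the measured TCP pose, the force, the opening and the grip force at its end, in the units of the state.
- robot.get_obs(): the state, without advancing time (a new reading comes with each control period).
- robot.camera(name): name is "scene" or "top"; returns the picture (384x512x3 uint8, red, green, blue); there is no depth.
- robot.camera_model(name): a dict with "fx", "fy", "cx", "cy" (pixels), "xyz" and "orientation" of the camera in the world. Camera axes: x right, y down, z forward; pixel columns grow to the right and rows downward; lengths in m; the calibration is good to about 2 mm. A picture is of the moment at which its call begins. camera_model takes no time and is no camera call.
- robot.hand_in(): hands the job in; it is judged then, once.
Trained networks look in the newest picture that a camera, given by its name, has taken for a name from the list of things; names that differ only in an ending like _2 or _b are one class to them, and where a whole thing is asked for, a point or a joint stands for the part that bears it (a point fixed in the world has none). Each returns a list of dicts, best first, with "score" (0 to 1); they miss things now and then, are a little off and sometimes report something else, mostly with a low value. They report only what shows in the picture. A call takes as long as a camera call. They do not tell look-alikes from the thing itself.
- robot.search_frame(name, camera): "rect" ([left, top, right, bottom] in pixels, round what is visible of it).
The state is a dict: "time": time; "q": joint angles; "joint_velocities": joint speeds; "joint_torque": joint torques, N m; "position": TCP position; "tool_rot": TCP orientation; "ft_force": force on the tool from outside, world axes, zero at the start; "moment": the same for the moment, N m; "grip_width": finger opening in m; "grip_force": force on a finger pad.
Only numpy, scipy, OpenCV 4.12 (cv2) and the standard library are available. Lean on these libraries where they do the work, as an engineer would, in place of code of your own. Each camera call takes 0.05 s, during which the arm holds its last target. There are 200 camera calls.

## Working session

There is one attempt and no reset: what is moved stays moved. The work goes in short steps, Python scripts to look and compute and a shell command to move; the robot and the scene stay as the last step left them, time stands still between calls to the robot, and variables do not carry over. Pictures are saved under pics/ and viewed, at most 10 in all, crops included, and the job is handed in when it is done.

```bash
mkdir -p pics; ls; cat > h.py <<'E'
import numpy as np, cv2
from rig import robot
from scipy.spatial.transform import Rotation as R
def cam(n):
    m=robot.camera_model(n); return m,np.array(m["xyz"]),R.from_quat(m["orientation"]).as_matrix()
def ray(n,u,v):
    m,p,M=cam(n); d=M@np.array([(u-m["cx"])/m["fx"],(v-m["cy"])/m["fy"],1]); return p,d/np.linalg.norm(d)
def at_z(n,u,v,z):
    p,d=ray(n,u,v); return p+d*(z-p[2])/d[2]
def proj(n,X):
    m,p,M=cam(n); c=(np.atleast_2d(X)-p)@M; return np.c_[m["fx"]*c[:,0]/c[:,2]+m["cx"],m["fy"]*c[:,1]/c[:,2]+m["cy"]]
def tri(a,b):
    (p,d),(q,e)=ray(*a),ray(*b); s=np.linalg.lstsq(np.c_[d,-e],q-p,rcond=None)[0]
    x,y=p+s[0]*d,q+s[1]*e; return (x+y)/2,np.linalg.norm(x-y)
E
python3 - <<'E'
from h import *
ims=[]
for n in ("scene","top"):
    im=robot.camera(n); cv2.imwrite(f"pics/{n}0.png",im[:,:,::-1])
    print(n,robot.camera_model(n))
    for k in "bottle tall_beaker short_beaker rack tray scale tare power jar dish".split():
        print(k,[(np.round(d["rect"]).tolist(),round(d["score"],2)) for d in robot.search_frame(k,n)][:4])
print(robot.get_obs())
E
```

```text
pics
scene {'fx': 394.588814371403, 'fy': 394.588814371403, 'cx': 258.4473667896357, 'cy': 190.2014745785044, 'xyz': array([ 0.85710455, -0.41986075,  0.87600353]), 'orientation': array([ 0.90644908,  0.31769981, -0.095289  , -0.26141328])}
bottle [([282.0, 196.0, 304.0, 224.0], 0.89), ([245.0, 267.0, 267.0, 293.0], 0.66), ([267.0, 95.0, 359.0, 165.0], 0.16)]
tall_beaker [([198.0, 309.0, 229.0, 361.0], 0.94), ([162.0, 214.0, 199.0, 261.0], 0.76), ([125.0, 260.0, 162.0, 295.0], 0.55)]
short_beaker [([125.0, 258.0, 163.0, 294.0], 0.59), ([268.0, 92.0, 358.0, 161.0], 0.45), ([282.0, 197.0, 303.0, 227.0], 0.42)]
rack [([106.0, 210.0, 221.0, 330.0], 0.63)]
tray [([267.0, 96.0, 358.0, 162.0], 0.94)]
scale [([236.0, 166.0, 337.0, 268.0], 0.91), ([106.0, 212.0, 222.0, 327.0], 0.34)]
tare [([276.0, 172.0, 282.0, 176.0], 0.6)]
power []
jar [([327.0, 111.0, 345.0, 135.0], 0.71)]
dish [([309.0, 132.0, 325.0, 146.0], 0.85)]
top {'fx': 357.86803702911874, 'fy': 357.86803702911874, 'cx': 252.7850189339866, 'cy': 196.65911732702125, 'xyz': array([0.40662695, 0.00495598, 0.86051786]), 'orientation': 
[... 671 characters left out ...]
time': 1.1, 'q': array([ 1.07849655e+00,  5.27488500e-01,  1.43269916e+00,  2.69499060e-05,
        1.18142412e+00, -1.78523625e-01]), 'joint_velocities': array([-0.00038695, -0.00027505,  0.00117077, -0.00011689,  0.00030416,
       -0.00165689]), 'joint_torque': array([-5.83892652e-04, -4.40027690e+01, -1.76987779e+01,  6.32491359e-02,
        5.05473430e-02, -4.77083938e-05]), 'position': array([0.19287331, 0.59446653, 0.22255574]), 'tool_rot': array([ 1.56250317e-01,  9.87717489e-01, -4.92654114e-06, -1.49192587e-05]), 'ft_force': array([-0.19568182, -1.19772541, -0.36831092]), 'moment': array([-0.00722322,  0.01839311, -0.05713511]), 'grip_force': 0.0, 'grip_width': 0.08759192138076737}
```

View pics/scene0.png

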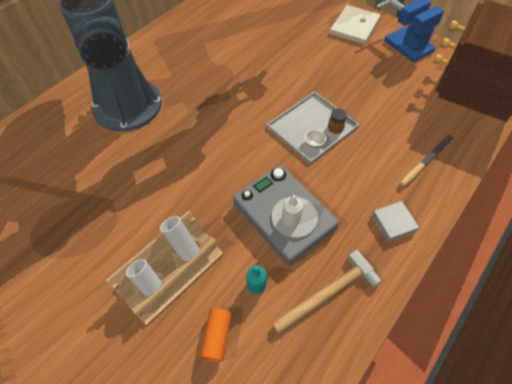

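View pics/top0.png

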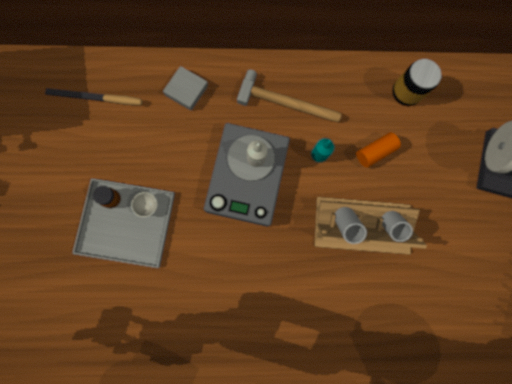

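Candidates for the bottle: white one on the balance, scene (293,212) / top (256,153), versus the turquoise look-alike, scene (256,280) / top (322,150). I choose the white one. 

Candidates for the tall beaker: grey at scene (180,238) / top (350,226), shorter grey at scene (144,278) / top (397,227), and the orange lying one at scene (216,335). I choose the first. Checking with a close crop.

```bash
python3 - <<'E'
import cv2,numpy as np
t=cv2.imread("pics/top0.png");s=cv2.imread("pics/scene0.png")
def c(im,x,y,w,h,k): return cv2.resize(im[y:y+h,x:x+w],None,fx=k,fy=k,interpolation=cv2.INTER_CUBIC)
a=np.hstack([c(t,200,118,100,75*1+35,4)[:300*2][:440],c(t,310,190,100+0,110,4)])
cv2.imwrite("pics/c1.png",a)   # top: left (200,118) x4 ; right (310,190) x4
b=np.hstack([c(s,230,160,110,115,3.6),c(s,105,205,110,115,3.6)])
cv2.imwrite("pics/c2.png",b); print(a.shape,b.shape)
E
```

```text
(440, 800, 3) (414, 792, 3)
```

View pics/c1.png

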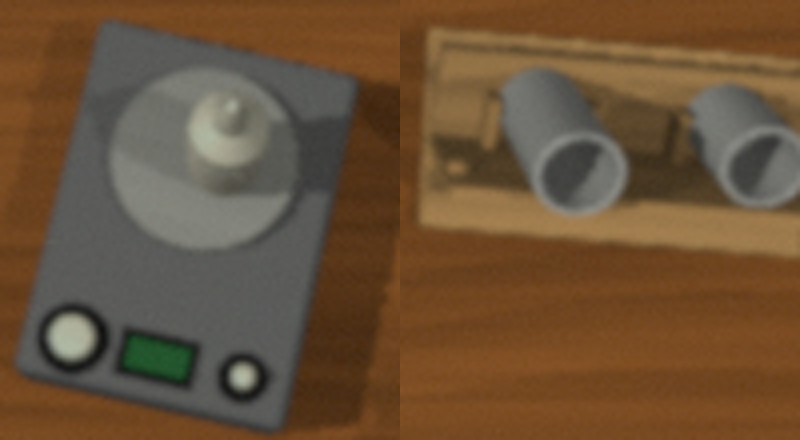

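View pics/c2.png

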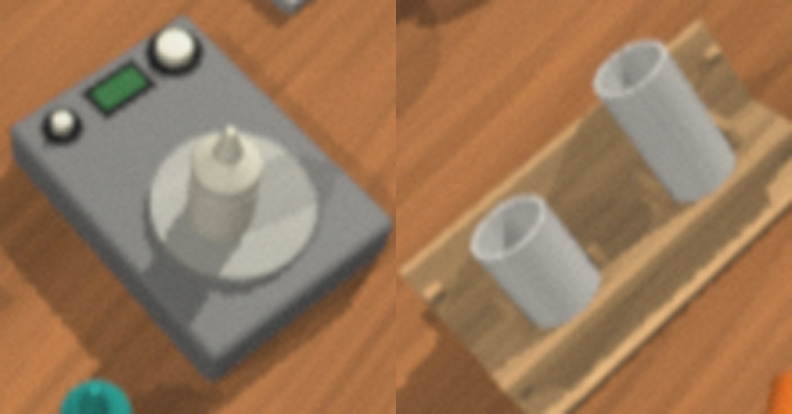

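The crops confirm the choice: the white bottle stands off-centre on the pan, with the tare key (large) at upper left in top and the power key smaller. The longer beaker is the one nearer the balance, and it leans towards the robot. Triangulating now.

```bash
cat > m.py <<'E'
from h import *
f=lambda x0,y0,k,x,y:(x0+(x+.5)/k-.5,y0+(y+.5)/k-.5)
TL=lambda x,y:("top",*f(200,118,4,x,y)); TR=lambda x,y:("top",*f(310,190,4,x-400,y))
SL=lambda x,y:("scene",*f(230,160,3.6,x,y)); SR=lambda x,y:("scene",*f(105,205,3.6,x-396,y))
P={}
for n,a,b in [("tare",TL(71,337),SL(174,46)),("power",TL(242,377),SL(61,122)),("nozzle",TL(232,103),SL(229,128)),("pan",TL(204,158),SL(232,206)),
 ("tallmouth",TR(579,173),SR(632,73)),("shortmouth",TR(761,167),SR(509,229)),("rack_nearleft",TR(421,226),SR(700,22)),("rackFL",TR(428,30),SR(790,122))]:
    P[n],e=tri(a,b); print(n,P[n].round(4),"gap",round(e,4))
yaw=lambda d:np.arctan2(d[1],d[0])
print("scale yaw: keys",yaw(P["tare"]-P["power"])-np.pi/2,"rack yaw mouths",yaw(P["tallmouth"]-P["shortmouth"])-np.pi/2)
print("rack yaw backedge",[yaw(at_z(*TR(421,226),z)-at_z(*TR(800,254),z))-np.pi/2 for z in(.1,)], "front", yaw(at_z(*TR(428,30),.04)-at_z(*TR(800,65),.04))-np.pi/2)
# cylinder silhouette fit of the axis azimuth/tilt (tall)
for c in [(90,179),(173,190),(160,267),(74,257)]: print("tray",at_z("top",*c,.014)[:2].round(3))
sy=yaw(P["tare"]-P["power"])-np.pi/2
print("pan from tare",P["tare"][:2]+.12*np.array([np.cos(sy),np.sin(sy)])-.0*1)
E
python3 m.py
```

```text
tare [0.5323 0.0549 0.0531] gap 0.0007
power [ 0.5095 -0.0425  0.0514] gap 0.0006
nozzle [ 0.6361 -0.0327  0.1596] gap 0.001
pan [ 0.6389 -0.0215  0.0497] gap 0.0002
tallmouth [ 0.4573 -0.2364  0.1147] gap 0.0015
shortmouth [ 0.4615 -0.3464  0.0886] gap 0.0002
rack_nearleft [ 0.4319 -0.1656  0.0504] gap 0.0011
rackFL [ 0.5372 -0.1784  0.058 ] gap 0.0163
scale yaw: keys -0.22971846677492058 rack yaw mouths 0.03816545067242583
rack yaw backedge [np.float64(-0.07648670965724147)] front -0.09333971773906957
tray [0.593 0.36 ]
tray [0.567 0.163]
tray [0.386 0.187]
tray [0.41  0.383]
pan from tare [0.64916871 0.02757923]
```

```bash
cat > go.py <<'E'
from h import *
def to(p,zdir=None,ydir=None):
    """tool-frame shift (mm) and rotvec from the current measured pose to TCP p"""
    o=robot.get_obs(); M=R.from_quat(o["tool_rot"]).as_matrix()
    z=M[:,2] if zdir is None else np.array(zdir)/np.linalg.norm(zdir)
    y=M[:,1] if ydir is None else np.array(ydir,float); y=y-z*(y@z); y/=np.linalg.norm(y)
    T=np.c_[np.cross(y,z),y,z]
    return ((M.T@(np.array(p)-o["position"]))*1000).round(1).tolist(), R.from_matrix(M.T@T).as_rotvec().round(4).tolist()
E
cat > a.py <<'E'
from m import *
from go import to
print("shoulder",tri(TL(226,131),SL(226,164)))
def circ(c,a,r,n=24):
    a=a/np.linalg.norm(a); u=np.cross(a,[1,0,0]); u/=np.linalg.norm(u); w=np.cross(a,u)
    t=np.linspace(0,2*np.pi,n); return c+r*(np.cos(t)[:,None]*u+np.sin(t)[:,None]*w)
import cv2
a=np.array([-.498,.045,.866]); mouth=P["tallmouth"]+[0,0,.002]
foot=mouth-.095*a; print("foot",foot)
zz=np.array([0,0,1.]);b=np.array([.636,-.033,.053])
out=[]
for cam_,x0,y0,k in(("top",200,110,4),("scene",105,160,3.3)):
    im=cv2.imread(f"pics/{cam_}0.png"); w,h=(200,140) if cam_=="top" else (235,170)
    im=cv2.resize(im[y0:y0+h,x0:x0+w],None,fx=k,fy=k,interpolation=cv2.INTER_CUBIC)
    for c,ax,r,col in((mouth,a,.024,(0,0,255)),(foot,a,.024,(0,255,0)),(b,zz,.022,(0,255,0)),(b+.066*zz,zz,.022,(0,0,255)),(P["pan"]*[1,1,0]+.053*zz,zz,.055,(255,0,0))):
        q=(proj(cam_,circ(c,ax,r))-[x0,y0]+.5)*k-.5
        cv2.polylines(im,[q.round().astype(np.int32)],True,col,1)
    cv2.imwrite(f"pics/fit_{cam_}.png",im)
bx=.636,-.033
print("above bottle",to([*bx,.223])); print("graspz down", .223-(.053+.057-.019)) 
E
python3 a.py | tail -4
```

```text
shoulder (array([ 0.63561218, -0.03127544,  0.11443521]), np.float64(0.0004650046125859456))
foot [ 0.50465157 -0.24069899  0.03442991]
above bottle ([-615.2, -460.1, -0.5], [0.0, 0.0, -0.0])
graspz down 0.132
```

View pics/fit_top.png

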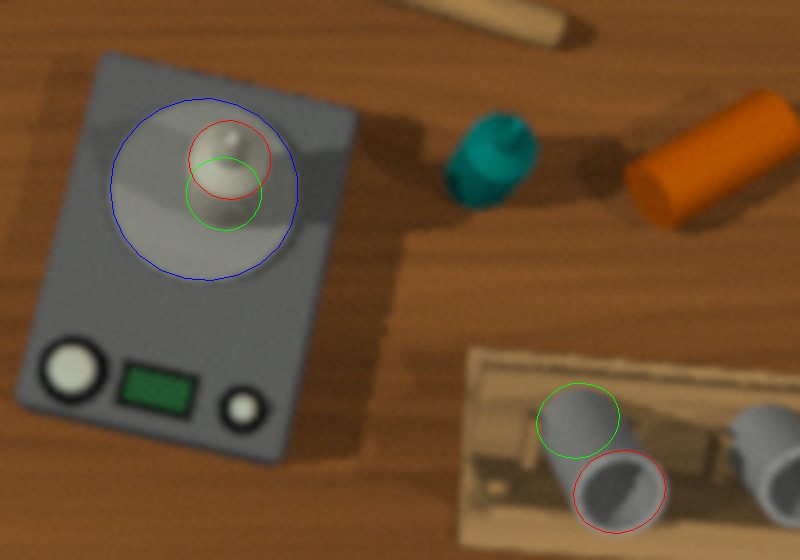

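View pics/fit_scene.png

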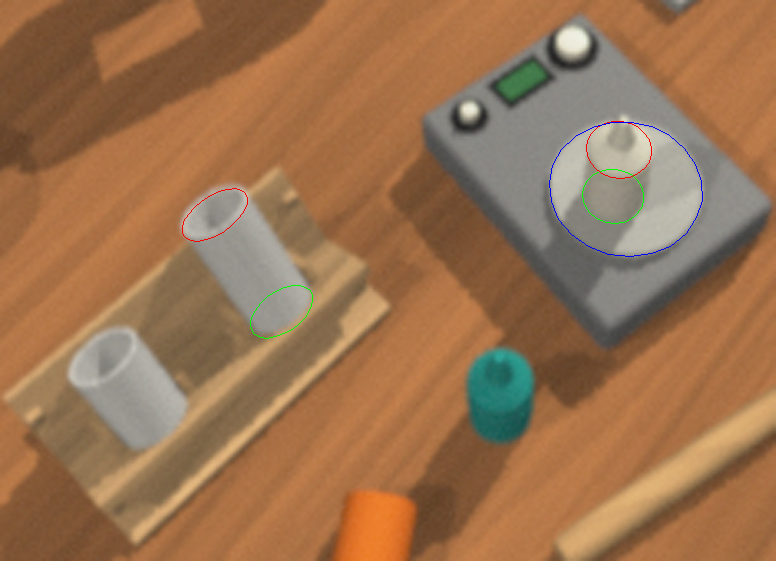

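The fit shows the bottle, pan and beaker models lying on the image to within about 2 mm; the tray is out of view. Moving above the bottle.

```bash
python3 -m jog '{"dp":[[-20,-15,0],[-55,-41,0],[-95,-71,0],[-135,-101,0],[-175,-131,0],[-215,-161,0],[-255,-191,0],[-295,-221,0],[-335,-251,0],[-375,-280,0],[-415,-310,0],[-455,-340,0]],"delta_rot":[[0,0,0],[0,0,0],[0,0,0],[0,0,0],[0,0,0],[0,0,0],[0,0,0],[0,0,0],[0,0,0],[0,0,0],[0,0,0],[0,0,0]],"gripper":[1,1,1,1,1,1,1,1,1,1,1,1]}'
python3 -m jog '{"dp":[[-40,-30,0],[-80,-60,0],[-120,-90,0],[-145,-110,0],[-160,-120,0],[-160,-120,0],[-160,-120,0],[-160,-120,0]],"delta_rot":[[0,0,0],[0,0,0],[0,0,0],[0,0,0],[0,0,0],[0,0,0],[0,0,0],[0,0,0]],"gripper":[1,1,1,1,1,1,1,1]}'
python3 -c "
from go import *
print(to([.636,-.033,.091],[0,0,-1]))"
```

```text
time: 2.3
position: [0.5218, 0.1287, 0.2228]
tool_rot: [0.156, 0.988, 0.0, 0.0]
ft_force: [1.1, 0.6, -0.6]
grip_width: 0.0867
grip_force: 0.0
time: 3.1
position: [0.6348, -0.0315, 0.2224]
tool_rot: [0.156, 0.988, 0.0, -0.001]
ft_force: [0.2, -0.4, 0.6]
grip_width: 0.087
grip_force: 0.0
([-1.8, -1.1, 131.4], [0.0003, -0.0015, 0.0])
```

```bash
python3 -m jog '{"dp":[[-2,-1,20],[-2,-1,50],[-2,-1,80],[-2,-1,105],[-2,-1,122],[-2,-1,131],[-2,-1,131],[-2,-1,131]],"delta_rot":[[0,0,0],[0,0,0],[0,0,0],[0,0,0],[0,0,0],[0,0,0],[0,0,0],[0,0,0]],"gripper":[1,1,1,1,1,1,1,1]}'
python3 -m jog '{"dp":[[0,0,0],[0,0,0],[0,0,0],[0,0,0],[0,0,0],[0,0,0],[0,0,0],[0,0,0]],"delta_rot":[[0,0,0],[0,0,0],[0,0,0],[0,0,0],[0,0,0],[0,0,0],[0,0,0],[0,0,0]],"gripper":[-0.5,-0.5,-0.5,-0.5,-0.5,-0.5,-0.5,-0.5]}' 20
```

```text
time: 3.9
position: [0.6378, -0.0339, 0.0924]
tool_rot: [0.156, 0.988, -0.0, 0.001]
ft_force: [-0.5, -0.4, 0.1]
grip_width: 0.0871
grip_force: 0.0
time: 4.7
position: [0.6376, -0.0344, 0.0916]
tool_rot: [0.156, 0.988, 0.0, 0.0]
ft_force: [-0.6, 1.5, 1.5]
grip_width: 0.0435
grip_force: 20.0
```

```bash
python3 -m jog '{"dp":[[0,0,-8],[0,0,-25],[0,0,-45],[0,0,-65],[10,8,-78],[30,25,-80],[55,47,-80],[80,68,-80],[105,89,-80],[130,110,-80],[155,132,-80],[180,153,-80]],"delta_rot":[[0,0,0],[0,0,0],[0,0,0],[0,0,0],[0,0,0],[0,0,0],[0,0,0],[0,0,0],[0,0,0],[0,0,0],[0,0,0],[0,0,0]],"gripper":[-0.5,-0.5,-0.5,-0.5,-0.5,-0.5,-0.5,-0.5,-0.5,-0.5,-0.5,-0.5]}'
python3 -m jog '{"dp":[[25,21,0],[50,43,0],[75,64,0],[90,77,0],[101,86,0],[101,86,0],[101,86,0],[101,86,0],[101,86,0]],"delta_rot":[[0,0,0],[0,0,0],[0,0,0],[0,0,0],[0,0,0],[0,0,0],[0,0,0],[0,0,0],[0,0,0]],"gripper":[-0.5,-0.5,-0.5,-0.5,-0.5,-0.5,-0.5,-0.5,-0.5]}'
python3 - <<'E'
from go import *
t=robot.camera("top"); s=robot.camera("scene")
c=lambda im,x,y,w,h,k: cv2.resize(im[y:y+h,x:x+w,::-1],None,fx=k,fy=k,interpolation=cv2.INTER_CUBIC)
cv2.imwrite("pics/tr.png",np.hstack([c(t,60,165,130,130,3),c(s,240,60,130,130,3)]))
for k in("tray","jar","dish"):print(k,[(np.round(d["rect"]).tolist(),round(d["score"],2)) for d in robot.search_frame(k,"scene")][:2])
print(to([.444,.279,.0425],[0,0,-1]))
E
```

```text
time: 5.9
position: [0.5115, 0.1682, 0.1717]
tool_rot: [0.156, 0.988, 0.0, -0.0]
ft_force: [0.6, -0.0, -0.7]
grip_width: 0.0433
grip_force: 20.0
time: 6.8
position: [0.4446, 0.2788, 0.1715]
tool_rot: [0.157, 0.988, -0.0, 0.0]
ft_force: [0.1, -0.2, -1.2]
grip_width: 0.0433
grip_force: 20.0
tray [([267.0, 94.0, 359.0, 166.0], 0.98)]
jar [([329.0, 113.0, 346.0, 132.0], 0.63)]
dish [([304.0, 129.0, 326.0, 150.0], 0.6)]
([0.2, -0.3, 129.0], [-0.0, -0.0, -0.0])
```

View pics/tr.png

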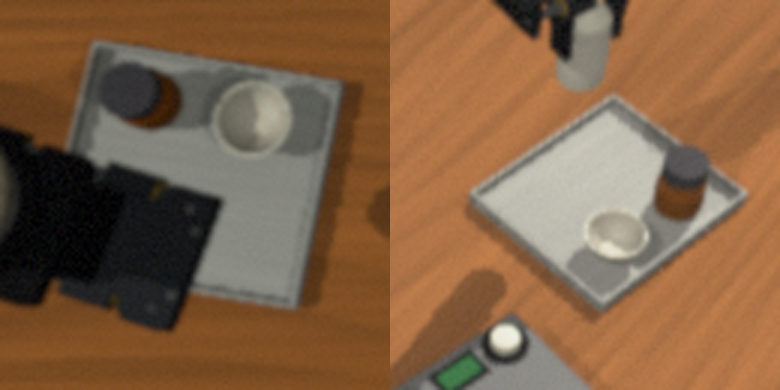

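The view shows the held bottle upright above the tray. The clear half is free, and the jar at (335,120) and dish at (316,138) are in the far half. Cross-checking the tray centre from the scene view, then lowering.

```bash
python3 - <<'E'
from h import *
C=np.array([at_z("scene",*c,.012) for c in [(315,92.3),(267,124),(358.7,125),(310,162.7)]]);print(C.round(3),C.mean(0))
print(proj("scene",[[.444,.279,.004]]),proj("top",[[.444,.279,.004]]))
E
python3 -m jog '{"dp":[[0,0,20],[0,0,45],[0,0,70],[0,0,92],[0,0,107],[0,0,116],[0,0,121],[0,0,124],[0,0,124],[0,0,124]],"delta_rot":[[0,0,0],[0,0,0],[0,0,0],[0,0,0],[0,0,0],[0,0,0],[0,0,0],[0,0,0],[0,0,0],[0,0,0]],"gripper":[-0.5,-0.5,-0.5,-0.5,-0.5,-0.5,-0.5,-0.5,-0.5,-0.5]}'
```

```text
[[0.424 0.388 0.012]
 [0.388 0.195 0.012]
 [0.598 0.357 0.012]
 [0.565 0.158 0.012]] [0.49369396 0.27452504 0.012     ]
[[299.37216874 117.91943312]] [[122.28324786 242.10471322]]
time: 8.05
position: [0.4444, 0.2798, 0.0481]
tool_rot: [0.156, 0.988, 0.0, 0.001]
ft_force: [-0.0, 1.4, -1.7]
grip_width: 0.0431
grip_force: 20.0
```

```bash
python3 -m jog '{"dp":[[0,0,1.5],[0,0,3],[0,0,4],[0,0,5],[0,0,5],[0,0,5]],"delta_rot":[[0,0,0],[0,0,0],[0,0,0],[0,0,0],[0,0,0],[0,0,0]],"gripper":[-0.5,-0.5,-0.5,-0.5,-0.5,-0.5]}'
```

```text
time: 8.65
position: [0.444, 0.2796, 0.0426]
tool_rot: [0.156, 0.988, 0.0, 0.0]
ft_force: [-1.0, 0.0, -0.1]
grip_width: 0.0435
grip_force: 20.0
```

```bash
python3 -m jog '{"dp":[[0,0,0.5],[0,0,1],[0,0,1]],"delta_rot":[[0,0,0],[0,0,0],[0,0,0]],"gripper":[-0.5,-0.5,-0.5]}'
```

```text
time: 8.95
position: [0.444, 0.2797, 0.0425]
tool_rot: [0.156, 0.988, 0.0, 0.0]
ft_force: [-1.3, -0.0, 8.0]
grip_width: 0.0433
grip_force: 20.0
```

Contact (8 N): the bottle is on the floor. Releasing and going up.

```bash
python3 -m jog '{"dp":[[0,0,-0.5],[0,0,-0.5],[0,0,-0.5],[0,0,-0.5],[0,0,-0.5],[0,0,-0.5],[0,0,-20],[0,0,-55],[0,0,-95],[0,0,-135],[0,0,-165],[0,0,-180]],"delta_rot":[[0,0,0],[0,0,0],[0,0,0],[0,0,0],[0,0,0],[0,0,0],[0,0,0],[0,0,0],[0,0,0],[0,0,0],[0,0,0],[0,0,0]],"gripper":[0.3,1,1,1,1,1,1,1,1,1,1,1]}'
python3 - <<'E'
from go import *
a=np.array([-.49,.05,.87]);a/=np.linalg.norm(a)
foot=np.array([.5035,-.2415,.036])
for s in (.071,.16): 
    g=foot+s*a; t=g-.019*a; print("tcp for grasp at",s,t.round(4))
    print(to(t,-a,[.05,1,0]))
w=foot+.16*a-.019*a; print("same, keeping down",to([w[0]-.0,w[1],.24],[0,0,-1]))
print(robot.get_obs()["q"])
E
```

```text
time: 10.15
position: [0.4452, 0.2801, 0.2247]
tool_rot: [0.156, 0.988, 0.001, 0.002]
ft_force: [-0.1, 0.1, -0.6]
grip_width: 0.0871
grip_force: 0.0
tcp for grasp at 0.071 [ 0.478  -0.2389  0.0813]
([-190.8, -484.0, 142.7], [-0.0404, -0.5102, -0.252])
tcp for grasp at 0.16 [ 0.4344 -0.2344  0.1587]
([-148.2, -493.0, 65.0], [-0.0404, -0.5102, -0.252])
same, keeping down ([-148.6, -492.7, -16.3], [0.0032, 0.0042, -0.0])
[ 3.49006668e-01  3.89845777e-01  1.68099970e+00 -8.20980503e-06
  1.06545533e+00 -9.08148282e-01]
```

```bash
python3 -m jog '{"dp":[[-5,-18,-5],[-18,-60,-10],[-32,-105,-15],[-45,-150,-20],[-59,-195,-20],[-72,-240,-20],[-86,-285,-20],[-99,-330,-20],[-113,-375,-20],[-126,-420,-20],[-140,-465,-20],[-148,-493,-20]],"delta_rot":[[0,0,0],[0,0,0],[0,0,0],[0,0,0],[0,0,0],[0,0,0],[0,0,0],[0,0,0],[0,0,0],[0,0,0],[0,0,0],[0,0,0]],"gripper":[1,1,1,1,1,1,1,1,1,1,1,1]}'
python3 - <<'E'
from go import *
a=np.array([-.49,.05,.87]);a/=np.linalg.norm(a)
foot=np.array([.5035,-.2415,.036])
t=foot+.145*a; print(t,to(t,-a,[.1,1,0])); print(robot.get_obs()["q"])
for k in("bottle",):
  robot.camera("scene");robot.camera("top")
  r=[robot.search_frame(k,n) for n in("scene","top")];print([[(np.round(d["rect"]).tolist(),round(d["score"],2)) for d in x][:3] for x in r])
print(proj("scene",[[.444,.28,.004],[.444,.28,.108]]),proj("top",[[.444,.28,.004],[.444,.28,.108]]))
E
```

```text
time: 11.35
position: [0.4324, -0.2386, 0.2417]
tool_rot: [0.157, 0.988, -0.001, 0.001]
ft_force: [-0.1, -0.3, -0.8]
grip_width: 0.0869
grip_force: 0.0
[ 0.43243223 -0.23424819  0.16218155] ([1.5, 4.2, 79.5], [-0.0561, -0.512, -0.2111])
[-7.30512348e-01  3.25553285e-01  1.73243240e+00 -6.24852449e-04
  1.08186914e+00 -1.98476962e+00]
[[([294.0, 92.0, 309.0, 123.0], 0.82), ([248.0, 268.0, 270.0, 295.0], 0.64)], [([102.0, 231.0, 129.0, 252.0], 0.65), ([313.0, 140.0, 336.0, 164.0], 0.62), ([332.0, 209.0, 352.0, 232.0], 0.5)]]
[[299.5693852  117.72125811]
 [302.6682447   91.47460252]] [[121.85143824 242.10614848]
 [105.55009941 239.94205123]]
```

Bottle stands upright on the tray, as predicted in both views. Now tilting the tool and lowering onto the beaker's axis.

```bash
python3 -m jog '{"dp":[[1,2,5],[1,3,20],[1,4,35],[1,4,50],[1,4,65],[1,4,75],[1,4,79],[1,4,79],[1,4,79],[1,4,79]],"delta_rot":[[-0.007,-0.064,-0.026],[-0.014,-0.128,-0.053],[-0.021,-0.192,-0.079],[-0.028,-0.256,-0.106],[-0.035,-0.32,-0.132],[-0.042,-0.384,-0.158],[-0.049,-0.448,-0.185],[-0.056,-0.512,-0.211],[-0.056,-0.512,-0.211],[-0.056,-0.512,-0.211]],"gripper":[1,1,1,1,1,1,1,1,1,1]}'
python3 - <<'E'
from go import *
a=np.array([-.49,.05,.87]);a/=np.linalg.norm(a)
foot=np.array([.5035,-.2415,.036])
t=foot+.052*a; print(to(t,-a,[.1,1,0])); print(robot.get_obs()["q"])
t=robot.camera("top"); s=robot.camera("scene")
c=lambda im,x,y,w,h,k: cv2.resize(im[y:y+h,x:x+w,::-1],None,fx=k,fy=k,interpolation=cv2.INTER_CUBIC)
cv2.imwrite("pics/bk.png",np.hstack([c(t,300,170,130,130,3),c(s,90,180,130,150,3)[:390]]))
E
```

```text
time: 12.55
position: [0.4577, -0.2219, 0.1931]
tool_rot: [0.058, 0.973, -0.018, 0.224]
ft_force: [-0.7, 0.2, 0.5]
grip_width: 0.0868
grip_force: 0.0
([29.1, -13.3, 110.5], [-0.0176, -0.0622, -0.0137])
[-0.85178547  0.31888937  2.07495681  0.65995602  0.48454815 -2.85402272]
```

View pics/bk.png

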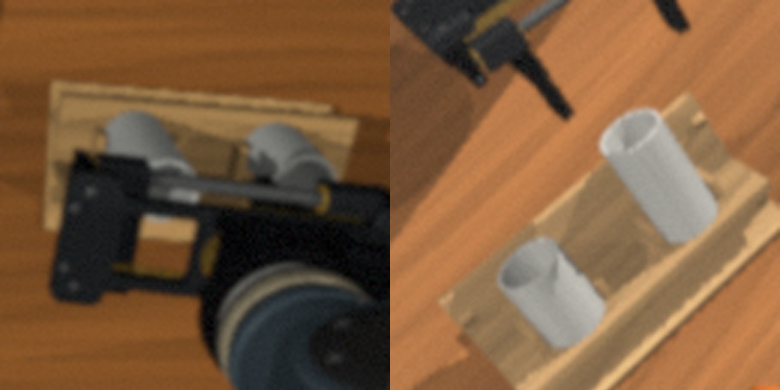

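The picture shows the tool above the rack, with both beakers untouched, but the last joint is at its range end. Taking the half-turned grasp instead: +π about tool z.

```bash
python3 -m jog '{"dp":[[0,0,0],[0,0,0],[0,0,0],[0,0,0],[0,0,0],[0,0,0],[0,0,0],[0,0,0],[0,0,0],[0,0,0],[0,0,0],[0,0,0]],"delta_rot":[[0,0,0.1],[0,0,0.24],[0,0,0.38],[0,0,0.52],[0,0,0.66],[0,0,0.8],[0,0,0.94],[0,0,1.08],[0,0,1.22],[0,0,1.36],[0,0,1.5],[0,0,1.6]],"gripper":[1,1,1,1,1,1,1,1,1,1,1,1]}'
python3 -m jog '{"dp":[[0,0,0],[0,0,0],[0,0,0],[0,0,0],[0,0,0],[0,0,0],[0,0,0],[0,0,0],[0,0,0],[0,0,0],[0,0,0],[0,0,0]],"delta_rot":[[0,0,0.14],[0,0,0.28],[0,0,0.42],[0,0,0.56],[0,0,0.7],[0,0,0.84],[0,0,0.98],[0,0,1.12],[0,0,1.26],[0,0,1.4],[0,0,1.5],[0,0,1.5]],"gripper":[1,1,1,1,1,1,1,1,1,1,1,1]}'
cat > b.py <<'E'
from go import *
a=np.array([-.49,.05,.87]);a/=np.linalg.norm(a)
foot=np.array([.5035,-.2415,.036])
for s in(.13,.052): print(to(foot+s*a,-a,[-.1,-1,0]))
print(robot.get_obs()["q"])
E
python3 b.py
```

```text
time: 13.85
position: [0.4568, -0.2225, 0.1919]
tool_rot: [0.741, 0.634, 0.148, 0.168]
ft_force: [-0.1, 0.5, 0.2]
grip_width: 0.0867
grip_force: 0.0
time: 15.05
position: [0.4568, -0.2226, 0.1919]
tool_rot: [0.974, -0.039, 0.223, 0.022]
ft_force: [0.3, -0.9, 0.2]
grip_width: 0.087
grip_force: 0.0
([-33.1, 12.7, 31.9], [0.0158, 0.0643, 0.0244])
([-28.1, 11.5, 109.7], [0.0158, 0.0643, 0.0244])
[-0.85417419  0.32118324  2.07562361  0.66066589  0.48431115  0.24578653]
```

```bash
python3 -m jog '{"dp":[[-8,3,0],[-20,8,4],[-33,12,12],[-33,13,22],[-33,13,32],[-33,13,32],[-33,13,32]],"delta_rot":[[0.008,0.032,0.012],[0.016,0.064,0.024],[0.016,0.064,0.024],[0.016,0.064,0.024],[0.016,0.064,0.024],[0.016,0.064,0.024],[0.016,0.064,0.024]],"gripper":[1,1,1,1,1,1,1]}'
python3 b.py
```

```text
time: 15.75
position: [0.4399, -0.2351, 0.1491]
tool_rot: [0.966, -0.048, 0.254, 0.013]
ft_force: [0.8, -0.4, -0.1]
grip_width: 0.0869
grip_force: 0.0
([-0.1, -0.1, -0.1], [-0.0006, 0.0004, 0.0012])
([-0.1, -0.1, 77.9], [-0.0006, 0.0004, 0.0012])
[-0.95825496  0.42641548  2.17461254  1.13850131  0.42261746 -0.32218108]
```

```bash
python3 -m jog '{"dp":[[0,0,10],[0,0,25],[0,0,40],[0,0,54],[0,0,66],[0,0,74],[0,0,78],[0,0,78],[0,0,78]],"delta_rot":[[0,0,0],[0,0,0],[0,0,0],[0,0,0],[0,0,0],[0,0,0],[0,0,0],[0,0,0],[0,0,0]],"gripper":[1,1,1,1,1,1,1,1,1]}'
python3 - <<'E'
from go import *
s=robot.camera("scene");t=robot.camera("top")
c=lambda im,x,y,w,h,k: cv2.resize(im[y:y+h,x:x+w,::-1],None,fx=k,fy=k,interpolation=cv2.INTER_CUBIC)
cv2.imwrite("pics/gr.png",np.hstack([c(t,300,170,130,130,3),c(s,90,190,130,130,3)]))
E
```

```text
time: 16.65
position: [0.4782, -0.2391, 0.0818]
tool_rot: [0.966, -0.048, 0.255, 0.013]
ft_force: [-0.1, -1.7, 1.0]
grip_width: 0.0869
grip_force: 0.0
```

View pics/gr.png

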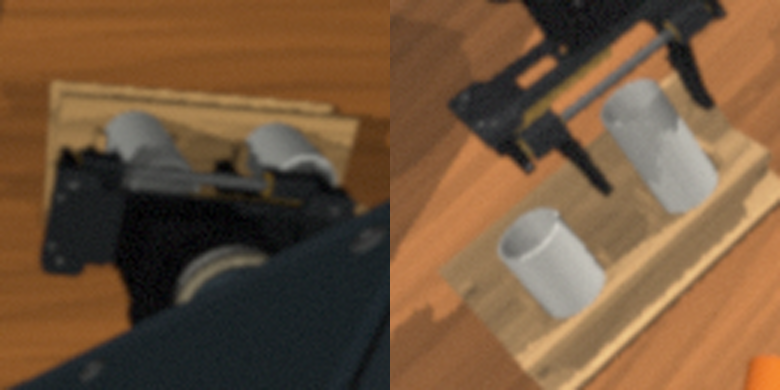

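The fingers straddle the tall beaker symmetrically (tips at crop (605,190) and (708,105), beaker axis between them). The short beaker is clear. Closing.

```bash
python3 -m jog '{"dp":[[0,0,0],[0,0,0],[0,0,0],[0,0,0],[0,0,0],[0,0,0],[0,0,0],[0,0,0]],"delta_rot":[[0,0,0],[0,0,0],[0,0,0],[0,0,0],[0,0,0],[0,0,0],[0,0,0],[0,0,0]],"gripper":[-0.3,-0.3,-0.3,-0.3,-0.3,-0.3,-0.3,-0.3]}' 20
python3 -m jog '{"dp":[[0,0,-4],[0,0,-12],[0,0,-24],[0,0,-38],[0,0,-52],[0,0,-66],[0,0,-78],[0,0,-82],[0,0,-82]],"delta_rot":[[0,0,0],[0,0,0],[0,0,0],[0,0,0],[0,0,0],[0,0,0],[0,0,0],[0,0,0],[0,0,0]],"gripper":[-0.3,-0.3,-0.3,-0.3,-0.3,-0.3,-0.3,-0.3,-0.3]}'
python3 - <<'E'
from go import *
p=robot.get_obs()["position"]
print(to(p+[.06,.0,.10],[0,0,-1],[-.1,-1,0]),to([.639,-.0215,.20],[0,0,-1],[-.1,-1,0]),robot.get_obs()["q"])
E
```

```text
time: 17.55
position: [0.4783, -0.2386, 0.0813]
tool_rot: [0.966, -0.048, 0.254, 0.013]
ft_force: [1.1, 1.2, -0.8]
grip_width: 0.048
grip_force: 20.0
time: 18.45
position: [0.4379, -0.2354, 0.1533]
tool_rot: [0.966, -0.049, 0.255, 0.014]
ft_force: [-0.2, -0.2, -1.2]
grip_width: 0.0483
grip_force: 20.0
([101.3, -5.8, -57.6], [0.0024, -0.5158, -0.0007]) ([178.6, -233.0, 47.0], [0.0024, -0.5158, -0.0007]) [-0.96310183  0.41454209  2.17573858  1.11933214  0.42780414 -0.30366197]
```

```bash
python3 -m jog '{"dp":[[5,0,-8],[15,-1,-20],[27,-1,-32],[40,-2,-44],[54,-3,-52],[68,-4,-58],[82,-5,-58],[94,-6,-58],[101,-6,-58],[101,-6,-58],[101,-6,-58],[101,-6,-58]],"delta_rot":[[0,-0.02,0],[0,-0.08,0],[0,-0.14,0],[0,-0.21,0],[0,-0.28,0],[0,-0.35,0],[0,-0.42,0],[0.001,-0.48,0],[0.002,-0.516,0],[0.002,-0.516,-0.001],[0.002,-0.516,-0.001],[0.002,-0.516,-0.001]],"gripper":[-0.3,-0.3,-0.3,-0.3,-0.3,-0.3,-0.3,-0.3,-0.3,-0.3,-0.3,-0.3]}'
python3 - <<'E'
from go import *
print(to([.639,-.0215,.18],[0,0,-1]),robot.get_obs()["q"])
E
```

```text
time: 19.65
position: [0.4964, -0.2342, 0.252]
tool_rot: [0.999, -0.049, -0.001, -0.001]
ft_force: [-0.2, 0.2, -0.5]
grip_width: 0.0486
grip_force: 20.0
([121.0, -225.6, 72.2], [-0.0026, 0.0026, 0.0]) [-6.44981191e-01  3.91616409e-01  1.58752398e+00  9.48333542e-04
  1.16607574e+00  1.02444165e+00]
```

```bash
python3 -m jog '{"dp":[[6,-11,4],[18,-34,11],[32,-59,19],[45,-84,27],[59,-110,35],[72,-135,43],[86,-160,51],[99,-185,59],[112,-208,66],[121,-225,72],[121,-225,72],[121,-225,72]],"delta_rot":[[0,0,0],[0,0,0],[0,0,0],[0,0,0],[0,0,0],[0,0,0],[0,0,0],[0,0,0],[-0.001,0.001,0],[-0.003,0.003,0],[-0.003,0.003,0],[-0.003,0.003,0]],"gripper":[-0.3,-0.3,-0.3,-0.3,-0.3,-0.3,-0.3,-0.3,-0.3,-0.3,-0.3,-0.3]}'
python3 - <<'E'
from go import *
s=robot.camera("scene")
print(to([.639,-.0215,.18],[0,0,-1]))
x0,y0,k=210,130,4
im=cv2.resize(s[y0:y0+140,x0:x0+150,::-1],None,fx=k,fy=k,interpolation=cv2.INTER_CUBIC)
p=robot.get_obs()["position"]; t=np.linspace(0,2*np.pi,40)
for dz,col in((-.052,(0,255,0)),(.043,(0,0,255))):
    q=(proj("scene",p+np.c_[.024*np.cos(t),.024*np.sin(t),0*t+dz])-[x0,y0]+.5)*k-.5
    cv2.polylines(im,[q.round().astype(np.int32)],True,col,1)
cv2.imwrite("pics/hold.png",im)
E
```

```text
time: 20.85
position: [0.6394, -0.0223, 0.1805]
tool_rot: [0.999, -0.049, 0.0, 0.001]
ft_force: [0.2, -0.5, 0.7]
grip_width: 0.0484
grip_force: 20.0
([-0.6, -1.4, 0.9], [0.0022, -0.0013, 0.0])
```

View pics/hold.png

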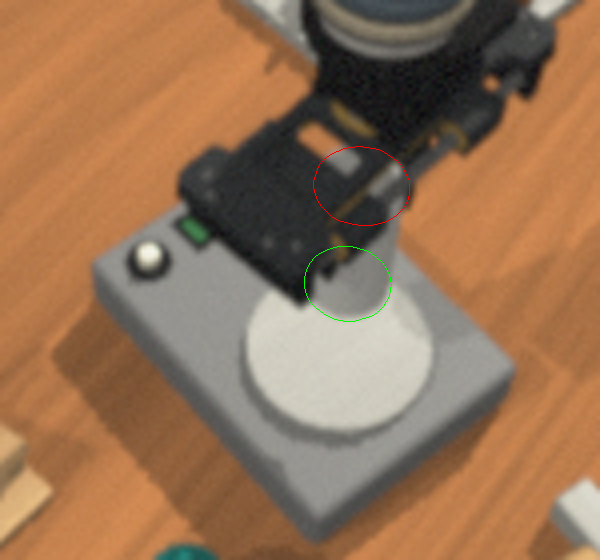

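The picture shows the held beaker with its foot where the model predicts (ellipse centre (347,284) in the crop), upright over the pan. Lowering.

```bash
python3 -m jog '{"dp":[[0,0,10],[0,0,25],[0,0,40],[0,0,52],[0,0,60],[0,0,66],[0,0,69],[0,0,71],[0,0,71]],"delta_rot":[[0,0,0],[0,0,0],[0,0,0],[0,0,0],[0,0,0],[0,0,0],[0,0,0],[0,0,0],[0,0,0]],"gripper":[-0.3,-0.3,-0.3,-0.3,-0.3,-0.3,-0.3,-0.3,-0.3]}'
python3 -m jog '{"dp":[[0,0,0.5],[0,0,1],[0,0,1.5],[0,0,1.5]],"delta_rot":[[0,0,0],[0,0,0],[0,0,0],[0,0,0]],"gripper":[-0.3,-0.3,-0.3,-0.3]}'
```

```text
time: 21.8
position: [0.6405, -0.023, 0.1102]
tool_rot: [0.999, -0.049, 0.001, 0.001]
ft_force: [0.3, -0.2, 0.1]
grip_width: 0.0481
grip_force: 20.0
time: 22.2
position: [0.6404, -0.023, 0.1087]
tool_rot: [0.999, -0.049, 0.001, 0.001]
ft_force: [-0.4, 0.0, -0.2]
grip_width: 0.0483
grip_force: 20.0
```

```bash
python3 -m jog '{"dp":[[0,0,0.7],[0,0,1.4],[0,0,2],[0,0,2]],"delta_rot":[[0,0,0],[0,0,0],[0,0,0],[0,0,0]],"gripper":[-0.3,-0.3,-0.3,-0.3]}'
```

```text
time: 22.6
position: [0.6402, -0.023, 0.1064]
tool_rot: [0.999, -0.049, 0.001, 0.001]
ft_force: [-0.1, -0.6, -0.9]
grip_width: 0.0487
grip_force: 20.0
```

```bash
python3 -m jog '{"dp":[[0,0,0.5],[0,0,1],[0,0,1]],"delta_rot":[[0,0,0],[0,0,0],[0,0,0]],"gripper":[-0.3,-0.3,-0.3]}'
```

```text
time: 22.9
position: [0.6403, -0.023, 0.1055]
tool_rot: [0.999, -0.049, 0.001, 0.001]
ft_force: [0.3, 0.3, -0.6]
grip_width: 0.0484
grip_force: 20.0
```

```bash
python3 -m jog '{"dp":[[0,0,0.5],[0,0,1],[0,0,1]],"delta_rot":[[0,0,0],[0,0,0],[0,0,0]],"gripper":[-0.3,-0.3,-0.3]}'
```

```text
time: 23.2
position: [0.6406, -0.0231, 0.105]
tool_rot: [0.999, -0.049, 0.001, 0.001]
ft_force: [0.6, 0.0, 2.1]
grip_width: 0.0487
grip_force: 20.0
```

```bash
python3 -m jog '{"dp":[[0,0,0.5],[0,0,0.5],[0,0,0.5],[0,0,0.3],[0,0,0],[0,0,0],[0,0,-12],[0,0,-35],[0,0,-65],[0,0,-95],[0,0,-115],[0,0,-120]],"delta_rot":[[0,0,0],[0,0,0],[0,0,0],[0,0,0],[0,0,0],[0,0,0],[0,0,0],[0,0,0],[0,0,0],[0,0,0],[0,0,0],[0,0,0]],"gripper":[-0.3,-0.3,0.3,1,1,1,1,1,1,1,1,1]}'
python3 - <<'E'
from go import *
s=robot.camera("scene")
print(to([.5323,.0549,.13],[0,0,-1]))
for k in("tall_beaker","tare","bottle"):print(k,[(np.round(d["rect"]).tolist(),round(d["score"],2)) for d in robot.search_frame(k,"scene")][:3])
p=np.array([.6395,-.022,.053]);t=np.linspace(0,2*np.pi,40)
q=np.vstack([proj("scene",p+np.c_[.024*np.cos(t),.024*np.sin(t),0*t+h]) for h in(0,.095)]);print(q.min(0),q.max(0))
E
```

```text
time: 24.4
position: [0.642, -0.0231, 0.2286]
tool_rot: [0.999, -0.049, 0.005, 0.002]
ft_force: [0.3, 0.0, -0.3]
grip_width: 0.0868
grip_force: 0.0
([-117.0, -67.0, 96.6], [0.0026, -0.0075, 0.0])
tall_beaker [([286.0, 186.0, 310.0, 227.0], 0.77), ([200.0, 307.0, 229.0, 362.0], 0.77), ([270.0, 112.0, 357.0, 160.0], 0.28)]
tare []
bottle [([248.0, 268.0, 269.0, 294.0], 0.59), ([234.0, 176.0, 335.0, 264.0], 0.53)]
[284.12572414 186.16979804] [308.44423749 225.52356374]
```

Beaker stands on the pan where predicted. Now moving to the tare key with shut fingers.

```bash
python3 -m jog '{"dp":[[-8,-5,0],[-28,-16,0],[-52,-30,0],[-76,-44,0],[-100,-57,0],[-117,-67,0],[-117,-67,20],[-117,-67,50],[-117,-67,80],[-117,-67,97],[-117,-67,97],[-117,-67,97]],"delta_rot":[[0.003,-0.007,0],[0.003,-0.007,0],[0.003,-0.007,0],[0.003,-0.007,0],[0.003,-0.007,0],[0.003,-0.007,0],[0.003,-0.007,0],[0.003,-0.007,0],[0.003,-0.007,0],[0.003,-0.007,0],[0.003,-0.007,0],[0.003,-0.007,0]],"gripper":[-1,-1,-1,-1,-1,-1,-1,-1,-1,-1,-1,-1]}' 10
python3 -m jog '{"dp":[[0,0,0],[0,0,0],[0,0,0]],"delta_rot":[[0,0,0],[0,0,0],[0,0,0]],"gripper":[-1,-1,-1]}'
python3 - <<'E'
from go import *
print(to([.5323,.0549,.06],[0,0,-1]))
E
```

```text
time: 25.8
position: [0.5298, 0.0555, 0.1266]
tool_rot: [0.999, -0.049, -0.003, -0.001]
ft_force: [0.3, 0.1, -0.3]
grip_width: 0.0028
grip_force: 0.0
time: 26.1
position: [0.531, 0.0552, 0.1281]
tool_rot: [0.999, -0.049, -0.001, -0.001]
ft_force: [0.6, 1.2, -0.3]
grip_width: 0.0007
grip_force: 0.0
([1.5, 0.2, 68.1], [-0.001, 0.0029, 0.0])
```

```bash
python3 -m jog '{"dp":[[1,0,15],[1,0,35],[1,0,52],[1,0,62],[1,0,67],[1,0,70],[1,0,72],[1,0,74],[1,0,75],[1,0,76],[1,0,76],[1,0,76]],"delta_rot":[[0,0,0],[0,0,0],[0,0,0],[0,0,0],[0,0,0],[0,0,0],[0,0,0],[0,0,0],[0,0,0],[0,0,0],[0,0,0],[0,0,0]],"gripper":[-1,-1,-1,-1,-1,-1,-1,-1,-1,-1,-1,-1]}'
```

```text
time: 27.3
position: [0.5313, 0.0552, 0.0515]
tool_rot: [0.999, -0.049, -0.002, -0.001]
ft_force: [-1.2, -0.1, 5.0]
grip_width: 0.0007
grip_force: 2.4
```

```bash
python3 -m jog '{"dp":[[0,0,0.7],[0,0,1.3],[0,0,1.3],[0,0,1.3]],"delta_rot":[[0,0,0],[0,0,0],[0,0,0],[0,0,0]],"gripper":[-1,-1,-1,-1]}'
python3 -m jog '{"dp":[[0,0,-3],[0,0,-8],[0,0,-25],[0,0,-55],[0,0,-90],[0,0,-125],[0,0,-155],[0,0,-165],[0,0,-165],[0,0,-165]],"delta_rot":[[0,0,0],[0,0,0],[0,0,0],[0,0,0],[0,0,0],[0,0,0],[0,0,0],[0,0,0],[0,0,0],[0,0,0]],"gripper":[-1,-1,-1,-1,-1,-1,-1,-1,-1,-1]}'
python3 - <<'E'
from go import *
for n in("scene","top"):
  robot.camera(n)
  for k in("tall_beaker","short_beaker","bottle","jar","dish"):print(n,k,[(np.round(d["rect"]).tolist(),round(d["score"],2)) for d in robot.search_frame(k,n)][:3])
E
```

```text
time: 27.7
position: [0.5314, 0.0552, 0.0512]
tool_rot: [0.999, -0.049, -0.002, -0.001]
ft_force: [-3.4, -1.2, 14.0]
grip_width: 0.0006
grip_force: 6.9
time: 28.7
position: [0.5309, 0.0551, 0.2135]
tool_rot: [0.999, -0.049, -0.004, -0.001]
ft_force: [-0.9, -0.4, -0.6]
grip_width: 0.0008
grip_force: 0.0
scene tall_beaker [([197.0, 309.0, 228.0, 364.0], 0.73), ([286.0, 185.0, 308.0, 228.0], 0.65)]
scene short_beaker [([126.0, 261.0, 164.0, 295.0], 0.66)]
scene bottle [([249.0, 269.0, 266.0, 294.0], 0.93), ([293.0, 99.0, 310.0, 122.0], 0.65)]
scene jar [([329.0, 111.0, 348.0, 135.0], 0.68)]
scene dish [([306.0, 126.0, 328.0, 149.0], 0.72)]
top tall_beaker [([353.0, 134.0, 398.0, 166.0], 0.74), ([248.0, 137.0, 267.0, 161.0], 0.57)]
top short_beaker [([383.0, 214.0, 410.0, 244.0], 0.92)]
top bottle [([309.0, 140.0, 335.0, 166.0], 0.6), ([158.0, 194.0, 173.0, 208.0], 0.6)]
top jar []
top dish [([139.0, 192.0, 154.0, 204.0], 0.49)]
```

The key went fully down (14 N against its stop) and has been released. The beaker, bottle and the things to leave alone are where they should be, so I am handing in.

```bash
python3 -c "
from rig import robot
print(robot.hand_in())"
```

```text
the job is handed in; nothing more can be done
None
```

I handed the job in at about 29 s: by the camera checks the bottle stands on the tray and the tall beaker on the pan, and by force and position the tare key was pressed fully down and let go; the hand-in returned no verdict.

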